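Unbolt the lapping block and lap the machine way

ROBOT

A 6-joint arm with a two-finger parallel gripper is mounted at the origin on the work surface. World frame = base frame: x ahead of the robot, y to its left, z up, the work surface at z = 0. Lengths are in m, angles in rad, forces in N, time in s.
With the tool pointing down it reaches from about 0.35 to 0.8 m from the base axis. Payload 7.3 kg.
Tool frame: the origin (TCP) lies midway between the tips of the shut fingers; the grasp point (between the pads) lies 19 mm behind it (env.tcp_to_grasp is the distance from the TCP to the grasp point, in m); z points along the fingers, y is the direction in which the jaws open and shut (so a half turn about z gives the same grasp; the last joint's range is limited). The gripper opens to 85 mm and grips with 20 to 120 N. Pads are 22 mm wide; open, the fingers measure 114 mm over their backs; the gripper's body (76 mm by 85 mm) begins 54 mm behind the grasp point. The pads swing forward as they close: fully open they stand 13 mm farther back than shut.
Start: joints at [1.112, 0.342, 1.524, -0, 1.275, -0.146], TCP at [0.162, 0.5, 0.231] pointing down, gripper open.
Joint ranges: [-2.53, 2.53], [-0.77, 2.02], [0.04, 2.7], [-1, 4.14], [0.28, 2.66], [-3.11, 3.11]. Speed limits (rad/s): [2.57, 2.57, 3.14, 3.14, 3.14, 3.14].

INTERFACE

Orientations are given as a rotation vector (axis times angle).
In Python, from rig import env gives the robot as it stands.
- The arm moves only by the shell command python3 -m pendant 'ROWS' [FORCE]. ROWS is text: rows parted by semicolons, each of 7 numbers parted by spaces: the shift along the tool's x, y, z in m, then the turn, a rotation vector about the tool's x, y, z in degrees, then the gripper command: -1 is shut, 1 is fully open, values between are in proportion. A call has 1 to 5 rows; each row is the pose to reach, as a shift and turn from the pose measured when the call began, along the tool's axes at that moment; what a row does not reach only later rows make up. A row lasts 1/12 s, in which the tool goes at most 41.7 mm and 7.16 degrees, less where a joint would pass 70% of its speed; a pose out of reach is approached as far as the arm can. A call with a gripper value outside its range is refused whole. The fingers move at their own pace and stop on an object; FORCE is the grip in N (left out, the last holds). Time passes only in rows, so rows that repeat a pose let the fingers close. It gives the time, the measured TCP pose, the force and the opening at its end, in the units of the state.
- env.state(): the state, without advancing time (a new reading comes with each control period).
- env.get_image(name): name is "side" or "top"; returns the picture (400x640x3 uint8, red, green, blue); there is no depth.
- env.calibration(name): a dict with "fov_y" (degrees; the focal length in pixels is half the picture's height over the tangent of half this angle, whatever the lens; pixels are square), "cx", "cy" (the principal point, pixels), "extrinsics" (4x4, takes a point from camera to world coordinates). Camera axes: x right, y up, looking along -z (the intrinsics and any distortion apply to the point x, -y, -z); pixel columns grow to the right and rows downward; lengths in m; the calibration is good to about 2 mm. A picture is of the moment at which its call begins. calibration takes no time and is no camera call.
- env.hand_in(): hands the job in, once; it reports no verdict.
The state is a dict: "time": time; "joint_pos": joint angles; "qvel": joint speeds; "joint_torque": joint torques, N m; "eef_pos": TCP position; "eef_rot": TCP orientation; "contact_force": force on the tool from outside, world axes, zero at the start; "moment": the same for the moment, N m; "gripper_width": finger opening in m.
Only numpy, scipy, OpenCV 4.12 (cv2) and the standard library are available. Lean on these libraries where they do the work, as an engineer would, in place of code of your own. Each camera call takes 0.05 s, during which the arm holds its last target. There are 200 camera calls.

TASK

Free the sprung lapping block from its cradle: lift the bolt's handle out of its notch and draw the bolt fully back, pull the block out by its tail, set it down and let go, then take it again by its black handle bar. Lap the steel strip with it in one slow unbroken stroke, from level with the strip's open end until its front just about meets the stop, block in line with the strip and tail trailing, keeping the sprung handle pressed about half-way down all along and never to the bottom. Leave the block standing there on the strip next to the stop, let go, with the bolt still drawn and the other things on the bench where they were.

Things in the scene. Friction and masses are not known exactly. Their poses are not given: they have to be found in the camera images.
- cradle: Grey sheet-metal cradle fixed to the bench: a roofed pocket, mouth facing its own -x. Origin on the bench, mid-mouth, under the bolt's axis (along cradle y at x = 0, z = 54 mm), which crosses the mouth in front of the block. Side walls at y = +-31 to +-36 mm, x = 10 to 112; back wall to x = 117; roof 78 to 83 mm high. Mouth's left: keeper post y = 36 to 46, x = -10 to 10 mm, 70 high.
- notch (a point): middle of the notch, at cradle (-21, -65, 54) mm, axes as the cradle's. The handle lies between two teeth, each 10 mm wide in y, 12 mm either side of it, cradle x = -27 to -15, 62 mm high. Two saddle posts carry the bolt at cradle y = -36 to -48 and -142 to -154 mm, x = -10 to 10, 64 mm high.
- seat (a point): where the block's origin is when it is stored: on the bench 52 mm behind the mouth (cradle +x). The stored block's x and y axes are those of the cradle, within 2 degrees; its tail sticks out of the mouth.
- bolt (a joint): steel barrel bolt, 12 mm diameter rod: 0 = shut, 0.060 m = fully drawn along the cradle's -y; at 0.052 it clears the mouth. Light friction of about 1 N; it cannot slide while its handle lies in the notch.
- bolt_handle (a joint): the bolt's handle, a 12 mm round arm reaching 62 mm from the bolt axis, fixed at cradle y = -65 mm (less the draw): 0 = level, pointing to the cradle's -x, in the notch; it swings up about the bolt axis, pi/2 = straight up, and stays where left. Over about 0.85 rad it clears the notch teeth.
- bolt_grip (a point): point on the middle of the handle's arm, 45 mm from the bolt axis; its x points along the arm back to the bolt axis.
- block: Dark steel lapping block, about 0.5 kg. Origin at the centre of its sole (underside); x along its length, z up. Body 104 (x) x 50 (y) x 22 mm high; at its -x end a tail, an upright plate 14 mm thick in y, from x = -52 to x = -112 mm, z = 6 to 42 mm; two cheeks 24 mm wide at x = +-35 to +-42 mm, 60 mm high; between them the black handle bar.
- block_handle (a point): centre of the block's black handle bar: 64 mm long along the block's x, 24 mm wide in y, 26 mm high; 57 mm above the sole when not pressed.
- press (a joint): how far the handle bar is pressed down on its spring: 0 = up, 0.014 m = bottom. 2.4 N starts it, then 0.6 N per mm.
- way: Machine way fixed to the bench. Origin on the bench; x along its length. Grey foot 300 x 84 mm, 30 high; on it a ground steel strip 280 mm long (x = -140 to 140), 46 wide, its top 50 mm high; at its +x end a grey stop lug (x = 140 to 155 mm, 60 wide, 74 high). Its -x end is open.
- way_top (a point): centre of the strip's top face, axes as the way's.
- tall_can: bystander, leave alone: spray can standing, 64 mm diameter, 180 tall; origin at the centre of its underside
- short_can: bystander, leave alone: spray can standing beside the cradle, 60 mm diameter, 120 tall; origin at the centre of its underside
- parallel: bystander, leave alone: ground steel parallel lying near the way, 100 x 25 x 30 mm, long along its x; origin at the centre of its underside
- wrench: bystander, leave alone: open spanner lying near the way, 160 mm long, long along its x, about 15 mm high; origin at the centre of its underside
- tape: bystander, leave alone: roll of tape lying flat, 90 mm outside diameter, 28 high; origin at the centre of its underside
- mug: bystander, leave alone: white mug, 80 mm diameter, 90 high, handle at its +y; origin at the centre of its underside
- jar: bystander, leave alone: jar, 72 mm diameter, 100 high; origin at the centre of its underside

How it is judged:
By the outcome, as a careful person would: the job done as asked, in the order asked, and still so for the second after the job is handed in, with the robot touching nothing.
It also fails if it takes over 72 s, if anything falls off the work surface, if the arm or the gripper's body presses on something with over 40 N, if the wrist force passes 120 N, or if a joint passes its speed limit or range.

## Working session

There is one attempt and no reset: what is moved stays moved. The work goes in short steps, Python scripts to look and compute and a shell command to move; the robot and the scene stay as the last step left them, time stands still between calls to the robot, and variables do not carry over. Pictures are saved under pics/ and viewed, about 8 in all and at most 12, crops included, and the job is handed in when it is done.

```bash
ls; mkdir -p pics
python3 - <<'E'
from rig import env
import cv2
for n in("top","side"):
    cv2.imwrite(f"pics/{n}0.png",env.get_image(n)[:,:,::-1]); c=env.calibration(n); print(n,c)
s=env.state();print(s, env.tcp_to_grasp)
E
```

```text
pics
top {'fov_y': 44.539476713539365, 'cx': 317.34691068378027, 'cy': 194.14618615147901, 'extrinsics': array([[-0.01486425,  0.98375887, -0.17887859,  0.329632  ],
       [-0.99964286, -0.0185943 , -0.01919382, -0.01805799],
       [-0.02220821,  0.1785294 ,  0.98368392,  1.46535074],
       [ 0.        ,  0.        ,  0.        ,  1.        ]])}
side {'fov_y': 51.19332301096517, 'cx': 317.273438422068, 'cy': 198.61985420659926, 'extrinsics': array([[ 9.46313465e-01,  1.97454761e-01, -2.55934450e-01,
         2.47153575e-01],
       [-3.23250036e-01,  5.79245068e-01, -7.48321164e-01,
        -9.57980709e-01],
       [ 4.89191307e-04,  7.90877214e-01,  6.11974667e-01,
         8.76000513e-01],
       [ 0.00000000e+00,  0.00000000e+00,  0.00000000e+00,
         1.00000000e+00]])}
{'time': 0.1, 'joint_pos': array([ 1.11202121e+00,  3.42643851e-01,  1.52489809e+00,  3.43416747e-06,
        1.27541670e+00, -1.45988275e-01]), 'qvel': array([ 0.00105493, -0.00118088, -0.00296615,  0.00075046,  0.00155683,
       -0.00042272]), 'joint_torque': array([ 2.87963383e-03, -4.34441936e+01, -2.46488965e+01,  1.85336972e-05,
        4.68737679e-03, -2.44665983e-05]), 'eef_pos': array([0.16136318, 0.49921743, 0.2307084 ]), 'eef_rot': array([-4.89261596e-01, -3.10284512e+00,  2.04654315e-03]), 'contact_force': array([-0.654935  , -0.18157801,  0.49271984]), 'moment': array([ 0.02311511,  0.01121359, -0.02477582]), 'gripper_width': 0.08504412121213484} 0.0187
```

View pics/top0.png

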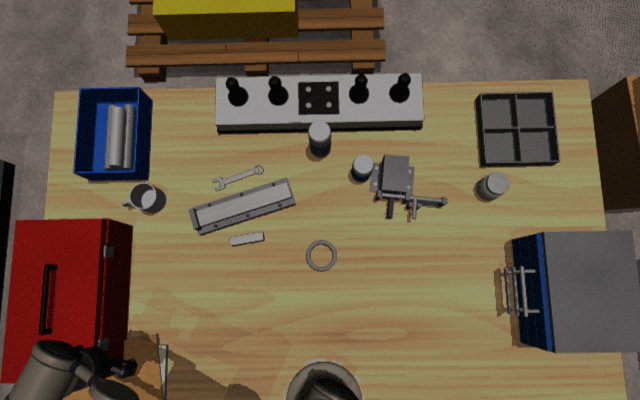

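View pics/side0.png

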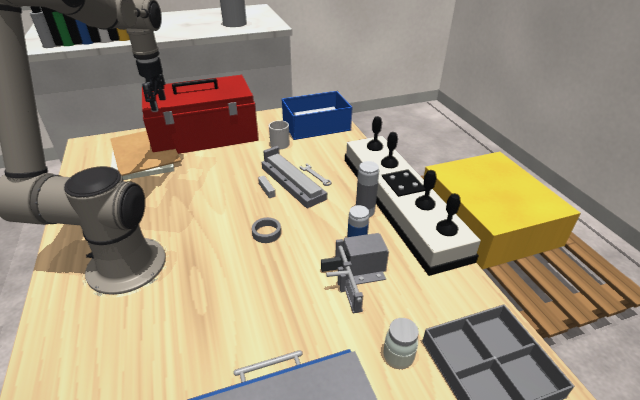

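```bash
cat > h.py <<'E'
import numpy as np,cv2
from rig import env
from scipy.spatial.transform import Rotation as R
def cal(n):
    c=env.calibration(n); return 200/np.tan(np.radians(c['fov_y'])/2),c['cx'],c['cy'],c['extrinsics']
def ray(n,u,v):
    f,cx,cy,E=cal(n); d=E[:3,:3]@np.array([(u-cx)/f,-(v-cy)/f,-1]); return E[:3,3],d
def onz(n,u,v,z):
    o,d=ray(n,u,v); return o+d*(z-o[2])/d[2]
def proj(n,p):
    f,cx,cy,E=cal(n); q=E[:3,:3].T@(np.asarray(p)-E[:3,3]); return np.array([cx+f*q[0]/-q[2],cy-f*q[1]/-q[2]])
def tri(a,b):
    A=[];B=[]
    for n,(u,v) in(("top",a),("side",b)):
        o,d=ray(n,u,v);d=d/np.linalg.norm(d);P=np.eye(3)-np.outer(d,d);A.append(P);B.append(P@o)
    A=np.vstack(A);B=np.hstack(B);return np.linalg.lstsq(A,B,rcond=None)[0]
def crop(im,x,y,w,h,W=400,H=300):
    c=cv2.resize(im[y:y+h,x:x+w],(W,H),interpolation=cv2.INTER_CUBIC)
    for i in range((x+9)//10*10,x+w,10):
        X=int((i-x+.5)*W/w); cv2.line(c,(X,0),(X,6 if i%50 else 14),(0,0,255),1)
        if i%20==0: cv2.putText(c,str(i),(X-8,18),0,.3,(0,0,255),1)
    for i in range((y+9)//10*10,y+h,10):
        Y=int((i-y+.5)*H/h); cv2.line(c,(0,Y),(6,Y),(0,0,255),1)
        if i%20==0: cv2.putText(c,str(i),(8,Y+3),0,.3,(0,0,255),1)
    return c
E
python3 - <<'E'
from h import *
t=cv2.imread('pics/top0.png');s=cv2.imread('pics/side0.png')
cv2.imwrite('pics/c1.png',np.vstack([np.hstack([crop(t,352,145,100,75),crop(t,184,155,120,90)]),np.hstack([crop(s,310,225,100,90,),crop(s,250,140,88,66)])]))
E
```

```text
(no output)
```

View pics/c1.png

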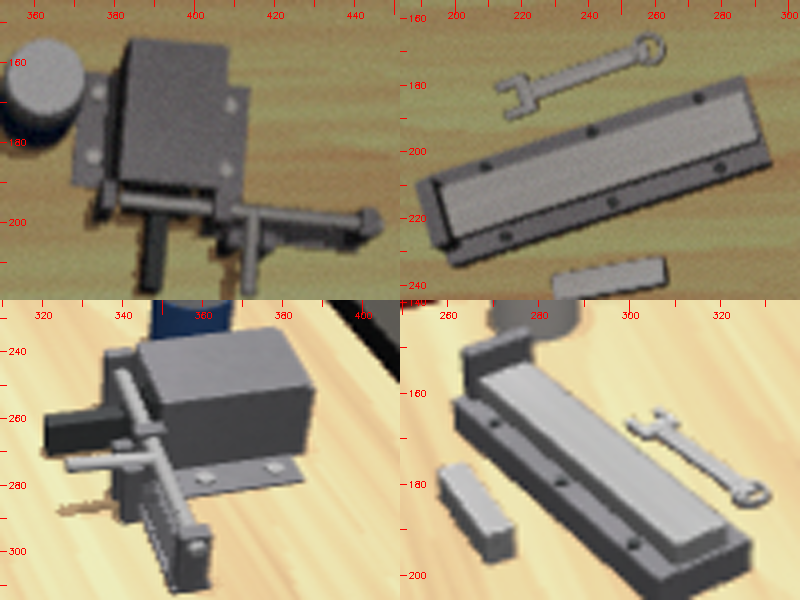

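```bash
cat > fit.py <<'E'
from h import *
def fit(name,pts):
    # pts: (view,u,v, model xyz) ; rays onto plane at model z, then 2D rigid (Umeyama without scale)
    W=np.array([onz(n,u,v,m[2])[:2] for n,u,v,m in pts]);M=np.array([m[:2] for *_,m in pts])
    for n in("top","side","both"):
        k=[i for i,p in enumerate(pts) if n in(p[0],"both")] if n!="both" else list(range(len(pts)))
        a=M[k]-M[k].mean(0);b=W[k]-W[k].mean(0)
        th=np.arctan2((a[:,0]*b[:,1]-a[:,1]*b[:,0]).sum(),(a*b).sum());c,s=np.cos(th),np.sin(th);Q=np.array([[c,-s],[s,c]])
        t=W[k].mean(0)-Q@M[k].mean(0);res=W[k]-(M[k]@Q.T+t)
        print(name,n,'yaw',np.degrees(th).round(2),'t',t.round(4),'res mm',(res*1000).round(1).tolist())
fit('cradle',[("top",381.75,189.5,(.010,.036,.083)),("top",407,192,(.010,-.036,.083)),("top",384.5,154.5,(.117,.036,.083)),("top",408.5,156,(.117,-.036,.083)),
("side",343.5,238,(.010,.036,.083)),("side",350,255.4,(.010,-.036,.083)),("side",387.75,250.6,(.117,-.036,.083)),("side",379,233.5,(.117,.036,.083))])
fit('way',[("top",286.4,182.1,(-.14,-.023,.05)),("top",290.6,196.5,(-.14,.023,.05)),("top",195.5,209.4,(.14,-.023,.05)),("top",201.5,226.5,(.14,.023,.05)),
("side",310.7,195.6,(-.14,.023,.05)),("side",321.4,188.1,(-.14,-.023,.05)),("side",267.1,156.7,(.14,.023,.05)),("side",277,153.1,(.14,-.023,.05))])
E
python3 - <<'E'
import runpy;runpy.run_path('fit.py')
from h import *
# known reference: bolt handle tip top(415,217) side(326,271), tail end top ~(389,217)
print(tri((413.5,218),(327,271.5)),tri((414.5,197.5),(351,270)))
print('tail', onz("top",387,217,.042),onz("top",391.5,217,.042))
s=env.state();print(R.from_rotvec(s['eef_rot']).as_matrix().round(3))
E
```

```text
cradle top yaw -5.84 t [ 0.576  -0.2112] res mm [[1.4, 0.0], [0.1, -0.3], [-1.5, -1.0], [-0.1, 1.2]]
cradle side yaw -8.02 t [ 0.5736 -0.213 ] res mm [[1.4, -1.5], [2.9, 2.1], [-0.7, 0.9], [-3.6, -1.5]]
cradle both yaw -6.92 t [ 0.5748 -0.2121] res mm [[2.0, 1.2], [2.0, 0.8], [-0.7, 2.1], [2.1, 4.2], [0.9, -2.6], [1.0, 1.1], [-2.9, -2.1], [-4.4, -4.7]]
way top yaw 106.95 t [0.5629 0.2271] res mm [[-0.8, 0.8], [-0.3, 2.0], [4.0, 1.5], [-2.9, -4.3]]
way side yaw 107.0 t [0.5599 0.2237] res mm [[-1.4, -8.9], [1.3, 5.4], [1.4, 2.1], [-1.4, 1.5]]
way both yaw 106.98 t [0.5614 0.2254] res mm [[0.7, 2.5], [1.1, 3.7], [5.6, 3.2], [-1.4, -2.6], [-2.8, -10.6], [-0.1, 3.7], [-0.1, 0.4], [-2.9, -0.2]]
[ 0.50984929 -0.26640163  0.06515131] [ 0.57259906 -0.27426694  0.05637632]
tail [ 0.51659448 -0.19326471  0.042     ] [ 0.5163602  -0.20639927  0.042     ]
[[-0.951  0.308 -0.001]
 [ 0.308  0.951 -0.001]
 [ 0.    -0.001 -1.   ]]
```

```bash
cat > go.py <<'E'
# usage: go.py x y z yaw_of_tool_y_deg : prints tool-frame shift (m) and turn (deg), tool vertical
import sys
from h import *
def st():
    s=env.state();print('t%.2f'%s['time'],'tcp',s['eef_pos'].round(4),'F',s['contact_force'].round(1),'M',s['moment'].round(2),'w%.4f'%s['gripper_width'],'q',s['joint_pos'].round(2));return s
def go(x,y,z,yaw):
    s=st();Q=R.from_rotvec(s['eef_rot']);a=np.radians(yaw);yv=np.array([np.cos(a),np.sin(a),0]);zv=np.array([0,0,-1.]);T=R.from_matrix(np.c_[np.cross(yv,zv),yv,zv])
    print('shift',Q.inv().apply(np.array([x,y,z])-s['eef_pos']).round(4),'turn',np.degrees((Q.inv()*T).as_rotvec()).round(2))
if len(sys.argv)>4: go(*map(float,sys.argv[1:5]))
elif __name__=='__main__': st()
E
python3 go.py .519 -.269 .2 -96.5
```

```text
t0.10 tcp [0.1614 0.4992 0.2307] F [-0.7 -0.2  0.5] M [ 0.02  0.01 -0.02] w0.0850 q [ 1.11  0.34  1.52  0.    1.28 -0.15]
shift [-0.5767 -0.6209  0.0314] turn [-3.0000e-02  1.1000e-01  1.6858e+02]
```

```bash
p='python3 -m pendant'
$p '-.115 -.124 .006 0 0 33.7 -.15;-.115 -.124 .006 0 0 33.7 -.15;-.115 -.124 .006 0 0 33.7 -.15;-.115 -.124 .006 0 0 33.7 -.15;-.115 -.124 .006 0 0 33.7 -.15' 40
$p '-.165 -.039 .006 0 0 33.7 -.15;-.165 -.039 .006 0 0 33.7 -.15;-.165 -.039 .006 0 0 33.7 -.15;-.165 -.039 .006 0 0 33.7 -.15;-.165 -.039 .006 0 0 33.7 -.15' >/dev/null
$p '-.159 .059 .006 0 0 33.7 -.15;-.159 .059 .006 0 0 33.7 -.15;-.159 .059 .006 0 0 33.7 -.15;-.159 .059 .006 0 0 33.7 -.15;-.159 .059 .006 0 0 33.7 -.15' >/dev/null
$p '-.100 .137 .006 0 0 33.7 -.15;-.100 .137 .006 0 0 33.7 -.15;-.100 .137 .006 0 0 33.7 -.15;-.100 .137 .006 0 0 33.7 -.15;-.100 .137 .006 0 0 33.7 -.15' >/dev/null
python3 go.py .519 -.269 .15 -96.5
```

```text
time: 0.52
eef_pos: [0.2339, 0.3407, 0.2242]
eef_rot: [1.382, 2.82, -0.008]
contact_force: [-0.3, 1.2, 0.3]
gripper_width: 0.0366
t1.77 tcp [ 0.4443 -0.1394  0.2083] F [-0.  -0.   0.1] M [ 0.06  0.03 -0.01] w0.0360 q [-0.46  0.25  1.72 -0.01  1.16  0.68]
shift [0.0135 0.1484 0.0598] turn [ 0.62  0.04 31.37]
```

```bash
p='python3 -m pendant'
$p '.0135 .1484 .06 .6 0 31.4 -.15;.0135 .1484 .06 .6 0 31.4 -.15;.0135 .1484 .06 .6 0 31.4 -.15;.0135 .1484 .06 .6 0 31.4 -.15;.0135 .1484 .06 .6 0 31.4 -.15' >/dev/null
$p '0 0 .06 0 0 0 -.15;0 0 .06 0 0 0 -.15;0 0 .06 0 0 0 -.15' >/dev/null
python3 go.py .519 -.269 .039 -96.5
python3 - <<'E'
from h import *
t=env.get_image('top')[:,:,::-1].copy();s=env.get_image('side')[:,:,::-1].copy()
cv2.imwrite('pics/t1.png',t);cv2.imwrite('pics/s1.png',s)
cv2.imwrite('pics/c2.png',np.hstack([crop(t,352,145,100,75),crop(s,300,220,100,75)]))
E
```

```text
t2.43 tcp [ 0.5162 -0.2722  0.0787] F [-1.2  0.3 -0.2] M [-0.  0. -0.] w0.0362 q [-0.62  0.61  1.54 -0.    1.01  1.08]
shift [ 0.0029 -0.0033  0.0396] turn [-0.33  0.83 -0.63]
```

View pics/c2.png

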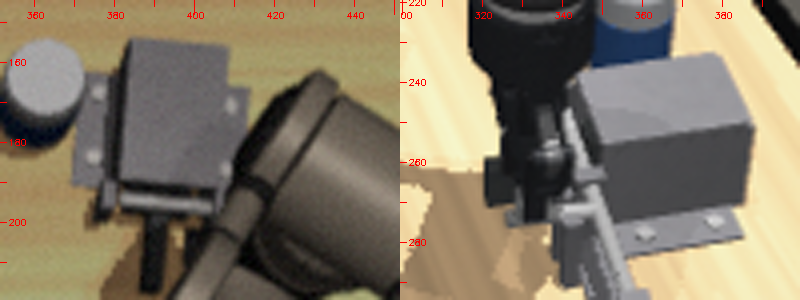

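```bash
p='python3 -m pendant'
$p '.003 -.003 .02 -.3 .8 -.6 -.15;.003 -.003 .0396 -.3 .8 -.6 -.15;.003 -.003 .0396 -.3 .8 -.6 -.15' 
$p '0 0 0 0 0 0 -1;0 0 0 0 0 0 -1;0 0 0 0 0 0 -1;0 0 0 0 0 0 -1' 20
python3 go.py .519 -.269 .039 -96.5
```

```text
time: 2.78
eef_pos: [0.5215, -0.27, 0.0437]
eef_rot: [3.134, -0.177, 0.008]
contact_force: [-1.0, 0.8, -0.1]
gripper_width: 0.0364
time: 3.12
eef_pos: [0.5224, -0.2707, 0.0455]
eef_rot: [3.132, -0.177, 0.013]
contact_force: [-0.6, -0.8, 2.1]
gripper_width: 0.0108
t3.12 tcp [ 0.5224 -0.2707  0.0455] F [-0.6 -0.8  2.1] M [-0.22 -0.13 -0.03] w0.0108 q [-0.61  0.65  1.57  0.    0.91  1.08]
shift [-0.0037 -0.0014  0.0065] turn [ 0.25 -0.48  0.04]
```

```bash
p='python3 -m pendant'
$p '-.003 -.001 .009 0 0 0 -.5;-.003 -.001 .009 0 0 0 -.5;-.003 -.001 .009 0 0 0 -.5' 
$p '0 0 0 0 0 0 -1;0 0 0 0 0 0 -1;0 0 0 0 0 0 -1;0 0 0 0 0 0 -1' 25
python3 go.py .519 -.269 .039 -96.5
```

```text
time: 3.37
eef_pos: [0.5191, -0.2691, 0.036]
eef_rot: [3.133, -0.177, 0.011]
contact_force: [0.2, -0.3, -0.7]
gripper_width: 0.0212
time: 3.7
eef_pos: [0.519, -0.2701, 0.036]
eef_rot: [3.131, -0.177, 0.011]
contact_force: [-1.0, -4.3, -1.4]
gripper_width: 0.0111
t3.70 tcp [ 0.519  -0.2701  0.036 ] F [-1.  -4.3 -1.4] M [-0.78  0.25 -0.03] w0.0111 q [-0.61  0.66  1.59 -0.    0.89  1.07]
shift [-0.0001 -0.0011 -0.003 ] turn [ 0.29 -0.42  0.02]
```

```bash
p='python3 -m pendant'
$p '.001 .001 -.0097 0 0 0 -1;.004 .001 -.019 0 0 0 -1;.0086 .001 -.0277 0 0 0 -1;.0132 .001 -.0335 0 0 0 -1;.0185 .001 -.0384 0 0 0 -1'
$p '.006 0 -.004 0 0 0 -1;.0127 0 -.0073 0 0 0 -1;.0127 0 -.0073 0 0 0 -1'
python3 go.py .519 -.269 .039 -96.5
python3 - <<'E'
from h import *
s=env.get_image('side')[:,:,::-1].copy();cv2.imwrite('pics/s2.png',s);t=env.get_image('top')[:,:,::-1].copy()
cv2.imwrite('pics/c3.png',np.hstack([crop(t,352,145,100,75),crop(s,300,220,100,75)]))
E
```

```text
time: 4.12
eef_pos: [0.5364, -0.2726, 0.0749]
eef_rot: [3.132, -0.177, 0.007]
contact_force: [-2.0, -1.2, -7.4]
gripper_width: 0.011
time: 4.37
eef_pos: [0.5499, -0.274, 0.0829]
eef_rot: [3.132, -0.176, 0.008]
contact_force: [-3.4, -0.7, 0.6]
gripper_width: 0.0114
t4.37 tcp [ 0.5499 -0.274   0.0829] F [-3.4 -0.7  0.6] M [-0.03  0.7  -0.02] w0.0114 q [-0.59  0.64  1.46 -0.    1.03  1.1 ]
shift [-0.0315 -0.0017  0.0437] turn [ 0.26 -0.3   0.06]
```

View pics/c3.png

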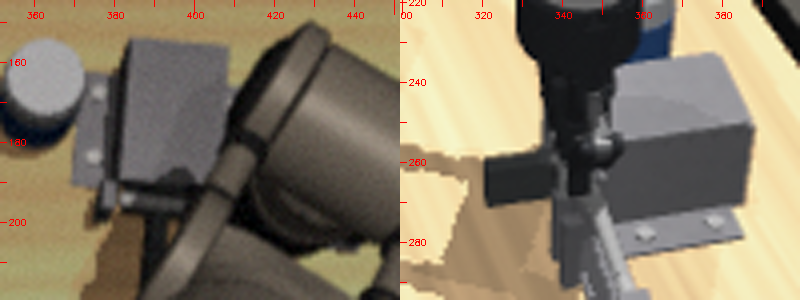

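```bash
p='python3 -m pendant'
$p '0 .012 0 0 0 0 -1;0 .024 0 0 0 0 -1;0 .036 0 0 0 0 -1;0 .046 0 0 0 0 -1;0 .054 0 0 0 0 -1'
$p '0 .006 0 0 0 0 -1;0 .009 0 0 0 0 -1;0 .009 0 0 0 0 -1'
python3 go.py .519 -.269 .039 -96.5
```

```text
time: 4.88
eef_pos: [0.5431, -0.3295, 0.0829]
eef_rot: [3.131, -0.179, 0.009]
contact_force: [-1.4, 1.5, -2.1]
gripper_width: 0.0111
time: 5.13
eef_pos: [0.5422, -0.3343, 0.0826]
eef_rot: [-3.133, 0.18, -0.007]
contact_force: [0.1, 18.8, 4.6]
gripper_width: 0.0105
t5.13 tcp [ 0.5422 -0.3343  0.0826] F [ 0.1 18.8  4.6] M [ 3.03 -0.07  0.01] w0.0105 q [-0.68  0.68  1.38  0.01  1.08  1.01]
shift [-0.0307 -0.0621  0.0437] turn [-0.24 -0.24 -0.06]
```

```bash
p='python3 -m pendant'
$p '0 -.002 0 0 0 0 -.3;0 -.002 0 0 0 0 -.3;0 -.002 0 0 0 0 -.3'
$p '0 0 -.04 0 0 0 -.3;0 0 -.08 0 0 0 -.3;-.04 0 -.1 0 0 0 -.3;-.08 0 -.1 0 0 0 -.3;-.1 0 -.1 0 0 0 -.3'
$p '-.04 0 0 0 0 0 -.15;-.08 0 0 0 0 0 -.15;-.1 0 0 0 0 0 -.15'
python3 - <<'E'
from h import *
s=env.get_image('side')[:,:,::-1].copy();t=env.get_image('top')[:,:,::-1].copy();cv2.imwrite('pics/s3.png',s);cv2.imwrite('pics/t3.png',t)
cv2.imwrite('pics/c4.png',np.hstack([crop(t,360,150,80,75),crop(s,310,225,80,75)]))
E
python3 go.py .5 -.203 .15 -96.5
```

```text
time: 5.38
eef_pos: [0.5431, -0.3335, 0.0832]
eef_rot: [-3.135, 0.18, -0.01]
contact_force: [-0.5, 0.1, -0.4]
gripper_width: 0.0299
time: 5.8
eef_pos: [0.4408, -0.3231, 0.1847]
eef_rot: [3.135, -0.181, 0.014]
contact_force: [0.7, -0.8, -0.3]
gripper_width: 0.0298
time: 6.05
eef_pos: [0.338, -0.3115, 0.1843]
eef_rot: [3.133, -0.182, 0.013]
contact_force: [0.2, -0.5, 0.1]
gripper_width: 0.0362
t6.15 tcp [ 0.3388 -0.3121  0.1846] F [-0.5 -0.   0.3] M [-0.03  0.05 -0.01] w0.0359 q [-0.91  0.27  1.77  0.    1.09  0.77]
shift [ 0.1469 -0.1275  0.0356] turn [ 0.17 -0.51 -0.26]
```

View pics/c4.png

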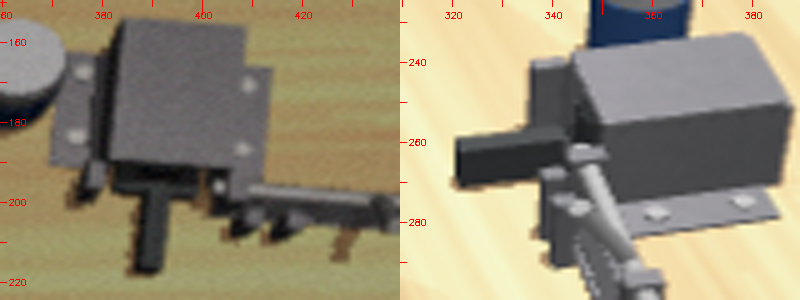

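Run:
```python
from h import *
print(onz('side',320.9,271.5,.006),onz('side',320.7,261.5,.042),onz('top',392.1,217.5,.042),onz('top',386.1,217.5,.006))
t=np.array([.575,-.2115])
for yaw in(-5.8,-6.5):
  a=np.radians(yaw);Q=np.array([[np.cos(a),-np.sin(a)],[np.sin(a),np.cos(a)]])
  print(t+Q@[-.06,-.007],t+Q@[-.045,0])
# tail root -> tail end midline in top: dark mask
im=cv2.imread('pics/t3.png');g=im.max(2)
for v in range(198,219,2): 
  print(v,g[v,378:402].tolist())
```

```text
[ 0.51357851 -0.21050983  0.006     ] [ 0.51404985 -0.20686935  0.042     ] [ 0.51485486 -0.20808803  0.042     ] [ 0.51985939 -0.19494169  0.006     ]
[ 0.51459976 -0.21240079] [ 0.53023037 -0.20695247]
[ 0.51459327 -0.21166281] [ 0.53028927 -0.20640586]
198 [28, 67, 140, 154, 105, 87, 52, 46, 41, 35, 22, 29, 53, 59, 54, 52, 50, 40, 44, 43, 48, 64, 91, 81]
200 [80, 138, 156, 158, 159, 163, 160, 160, 153, 124, 43, 27, 56, 53, 51, 63, 95, 111, 107, 91, 78, 99, 102, 97]
202 [160, 162, 157, 159, 158, 161, 160, 157, 139, 95, 32, 43, 51, 51, 58, 75, 140, 161, 160, 156, 130, 129, 122, 95]
204 [156, 160, 154, 158, 159, 160, 157, 148, 102, 79, 27, 44, 57, 53, 55, 82, 157, 155, 161, 163, 160, 156, 133, 124]
206 [161, 161, 159, 156, 156, 155, 157, 151, 128, 72, 31, 50, 57, 53, 60, 96, 158, 160, 157, 160, 157, 159, 160, 156]
208 [158, 159, 161, 158, 159, 157, 160, 147, 108, 63, 28, 52, 57, 55, 57, 97, 158, 159, 162, 162, 157, 158, 160, 159]
210 [157, 157, 158, 162, 163, 159, 161, 155, 107, 34, 29, 55, 54, 50, 68, 120, 160, 163, 158, 160, 160, 160, 163, 158]
212 [156, 159, 163, 160, 156, 160, 154, 139, 108, 36, 33, 52, 54, 55, 75, 134, 160, 161, 159, 157, 158, 158, 158, 157]
214 [158, 161, 159, 160, 160, 158, 151, 128, 93, 33, 44, 55, 56, 51, 76, 146, 159, 158, 162, 160, 162, 158, 159, 157]
216 [158, 158, 162, 158, 159, 162, 158, 138, 80, 19, 37, 41, 48, 56, 85, 159, 158, 159, 158, 154, 158, 159, 157, 162]
218 [159, 161, 157, 159, 160, 163, 150, 119, 95, 74, 72, 55, 65, 104, 136, 161, 158, 158, 163, 157, 160, 160, 161, 161]
```

```bash
p='python3 -m pendant'
$p '.1 -.128 0 0 0 0 -.15;.1 -.128 0 0 0 0 -.15;.1 -.128 0 0 0 0 -.15;.1 -.128 0 0 0 0 -.15;.1 -.128 0 0 0 0 -.15' 40
python3 go.py .529 -.2025 .07 -96.3
```

```text
time: 6.57
eef_pos: [0.4579, -0.1936, 0.1858]
eef_rot: [3.133, -0.178, 0.02]
contact_force: [-0.6, 0.3, -0.4]
gripper_width: 0.0363
t6.57 tcp [ 0.4579 -0.1936  0.1858] F [-0.6  0.3 -0.4] M [ 0.08  0.03 -0.02] w0.0363 q [-0.56  0.33  1.68  0.    1.12  1.13]
shift [0.0701 0.0005 0.1167] turn [ 0.17 -0.75 -0.21]
```

```bash
p='python3 -m pendant'
$p '.07 .0005 .04 .2 -.7 0 -.15;.07 .0005 .08 .2 -.7 0 -.15;.07 .0005 .117 .2 -.7 0 -.15;.07 .0005 .117 .2 -.7 0 -.15'
python3 go.py .529 -.2025 .010 -96.3
```

```text
time: 6.9
eef_pos: [0.5301, -0.2024, 0.0659]
eef_rot: [-3.136, 0.177, 0.001]
contact_force: [-0.4, 0.4, -1.2]
gripper_width: 0.0366
t6.90 tcp [ 0.5301 -0.2024  0.0659] F [-0.4  0.4 -1.2] M [ 0.    0.05 -0.04] w0.0366 q [-0.5   0.6   1.61  0.    0.94  1.18]
shift [-0.001   0.0003  0.0559] turn [-0.06  0.03 -0.15]
```

```bash
p='python3 -m pendant'
$p '-.001 0 .03 0 0 0 -.15;-.001 0 .055 0 0 0 -.15;-.001 0 .055 0 0 0 -.15'
$p '0 0 0 0 0 0 -1;0 0 0 0 0 0 -1;0 0 0 0 0 0 -1;0 0 0 0 0 0 -1' 50
python3 go.py .395 -.1875 .010 -96.3
```

```text
time: 7.15
eef_pos: [0.527, -0.2013, 0.0058]
eef_rot: [-3.132, 0.177, 0.012]
contact_force: [-1.4, 1.3, -0.6]
gripper_width: 0.0363
time: 7.48
eef_pos: [0.5274, -0.2016, 0.007]
eef_rot: [-3.133, 0.177, 0.01]
contact_force: [0.2, 0.2, -3.5]
gripper_width: 0.0138
t7.48 tcp [ 0.5274 -0.2016  0.007 ] F [ 0.2  0.2 -3.5] M [ 0.05  0.27 -0.04] w0.0138 q [-0.5   0.68  1.65  0.    0.82  1.18]
shift [-0.1332  0.0008 -0.0021] turn [-0.18  0.37 -0.16]
```

```bash
p='python3 -m pendant'
$p '-.008 0 -.001 0 0 0 -1;-.02 0 -.001 0 0 0 -1;-.035 0 -.001 0 0 0 -1;-.05 0 -.001 0 0 0 -1;-.065 0 -.001 0 0 0 -1'
$p '-.015 0 0 0 0 0 -1;-.03 0 0 0 0 0 -1;-.045 0 0 0 0 0 -1;-.06 0 0 0 0 0 -1;-.074 0 0 0 0 0 -1'
$p '0 0 0 0 0 0 -1;0 0 0 0 0 0 -1'
python3 go.py .395 -.1875 .010 -96.3
```

```text
time: 7.9
eef_pos: [0.4616, -0.194, 0.009]
eef_rot: [-3.133, 0.176, 0.01]
contact_force: [0.5, -0.1, -4.1]
gripper_width: 0.0135
time: 8.32
eef_pos: [0.3868, -0.1854, 0.0103]
eef_rot: [-3.134, 0.176, 0.009]
contact_force: [-0.5, 0.1, -5.0]
gripper_width: 0.0132
time: 8.48
eef_pos: [0.3862, -0.1854, 0.011]
eef_rot: [-3.134, 0.177, 0.009]
contact_force: [-0.3, -0.4, -4.2]
gripper_width: 0.0134
t8.48 tcp [ 0.3862 -0.1854  0.011 ] F [-0.3 -0.4 -4.2] M [-0.03  0.38  0.02] w0.0134 q [-0.63  0.51  2.03 -0.    0.61  1.06]
shift [0.009  0.0011 0.001 ] turn [-0.14  0.32 -0.18]
```

```bash
p='python3 -m pendant'
$p '0 0 .002 0 0 0 -1;0 0 .004 0 0 0 -1;0 0 .004 0 0 0 -1'
$p '0 0 .001 0 0 0 -1;0 0 .001 0 0 0 -1'
$p '0 0 0 0 0 0 -.2;0 0 0 0 0 0 -.2;0 0 0 0 0 0 -.2'
$p '0 0 -.04 0 0 0 -.2;0 0 -.08 0 0 0 -.2;0 0 -.12 0 0 0 -.2;0 0 -.14 0 0 0 .4;0 0 -.14 0 0 0 .4'
$p '0 .04 0 0 0 0 .4;0 .08 0 0 0 0 .4;0 .12 0 0 0 0 .4;0 .15 0 0 0 0 .4'
python3 - <<'E'
from h import *
s=env.get_image('side')[:,:,::-1].copy();t=env.get_image('top')[:,:,::-1].copy();cv2.imwrite('pics/s4.png',s);cv2.imwrite('pics/t4.png',t)
cv2.imwrite('pics/c5.png',np.hstack([crop(t,360,180,80,75),crop(s,280,225,100,75)]))
E
python3 go.py .482 -.197 .15 -96.3
```

```text
time: 8.73
eef_pos: [0.3867, -0.1855, 0.0068]
eef_rot: [-3.134, 0.177, 0.008]
contact_force: [-0.0, 0.4, -4.7]
gripper_width: 0.0136
time: 8.9
eef_pos: [0.387, -0.1855, 0.0062]
eef_rot: [-3.134, 0.176, 0.008]
contact_force: [-2.7, 0.6, 5.0]
gripper_width: 0.0133
time: 9.15
eef_pos: [0.3877, -0.1859, 0.0064]
eef_rot: [-3.135, 0.176, 0.006]
contact_force: [-0.3, -0.5, 0.1]
gripper_width: 0.034
time: 9.57
eef_pos: [0.3908, -0.1879, 0.151]
eef_rot: [3.133, -0.176, 0.008]
contact_force: [0.5, -1.2, -0.1]
gripper_width: 0.0572
time: 9.9
eef_pos: [0.3736, -0.3396, 0.151]
eef_rot: [3.132, -0.176, 0.009]
contact_force: [-0.9, -0.1, -0.4]
gripper_width: 0.0598
t10.00 tcp [ 0.3735 -0.341   0.1507] F [ 0.2  0.6 -0.1] M [-0.06  0.   -0.01] w0.0599 q [-0.89  0.39  1.7   0.    1.05  0.79]
shift [ 0.0911 -0.1556  0.0004] turn [ 0.3  -0.34 -0.35]
```

View pics/c5.png

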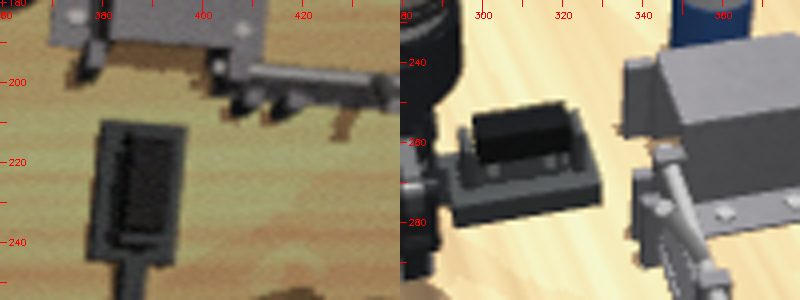

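```bash
sed -i '/^fit(/,$d' fit.py
python3 - <<'E'
from fit import *
fit('block',[("top",380.3,209.75,(.052,.025,.0)),("top",396.9,211.5,(.052,-.025,.022)),("top",394.5,246.5,(-.052,-.025,.022)),("top",376.7,244.5,(-.052,.025,.0)),
("side",280+200/4-.5,225+183/4-.5,(.052,-.025,.022)),("side",280+62/4-.5,225+207/4-.5,(-.052,-.025,.022)),("side",280+202/4-.5,225+204/4-.5,(.052,-.025,0)),("side",280+62/4-.5,225+227/4-.5,(-.052,-.025,0))])
E
```

```text
block top yaw -7.78 t [ 0.4878 -0.1959] res mm [[1.8, -1.0], [-0.8, 1.9], [-1.3, -0.6], [0.3, -0.4]]
block side yaw -6.24 t [ 0.4879 -0.1974] res mm [[-4.4, 0.3], [3.5, -1.3], [-2.4, 0.4], [3.3, 0.5]]
block both yaw -7.05 t [ 0.488  -0.1966] res mm [[1.9, -0.9], [-1.4, 2.1], [-1.8, 0.9], [0.5, 1.0], [-4.1, 0.3], [3.6, -2.8], [-2.2, 0.4], [3.4, -1.0]]
```

```bash
p='python3 -m pendant'
$p '.097 -.156 0 .3 -.3 -.2 .2;.097 -.156 0 .3 -.3 -.2 .2;.097 -.156 0 .3 -.3 -.2 .2;.097 -.156 0 .3 -.3 -.2 .2;.097 -.156 0 .3 -.3 -.2 .2' 60
$p '0 0 .04 0 0 0 .2;0 0 .05 0 0 0 .2;0 0 .05 0 0 0 .2'
python3 go.py .488 -.197 .040 -96.46
```

```text
time: 10.42
eef_pos: [0.49, -0.1923, 0.1496]
eef_rot: [-3.135, 0.171, -0.001]
contact_force: [-1.1, 0.1, 0.4]
gripper_width: 0.0514
time: 10.67
eef_pos: [0.4875, -0.19, 0.0962]
eef_rot: [-3.131, 0.169, 0.011]
contact_force: [0.1, 0.4, 0.6]
gripper_width: 0.0512
t10.67 tcp [ 0.4875 -0.19    0.0962] F [0.1 0.4 0.6] M [-0.05  0.   -0.03] w0.0512 q [-0.52  0.49  1.7   0.    0.96  1.16]
shift [0.0017 0.0072 0.0562] turn [-0.31  0.43  0.27]
```

```bash
p='python3 -m pendant'
$p '.001 .007 .03 -.3 .4 .3 .2;.001 .007 .056 -.3 .4 .3 .2;.001 .007 .056 -.3 .4 .3 .2'
$p '0 0 0 0 0 0 -1;0 0 0 0 0 0 -1;0 0 0 0 0 0 -1;0 0 0 0 0 0 -1'
$p '0 0 -.02 0 0 0 -1;0 0 -.04 0 0 0 -1;0 0 -.06 0 0 0 -1;0 0 -.07 0 0 0 -1;0 0 -.07 0 0 0 -1'
python3 - <<'E'
from h import *
s=env.get_image('side')[:,:,::-1].copy();cv2.imwrite('pics/c6.png',crop(s,270,190,110,82))
E
python3 go.py .488 -.197 .040 -96.46
```

```text
time: 10.92
eef_pos: [0.4843, -0.196, 0.037]
eef_rot: [-3.133, 0.18, 0.012]
contact_force: [-1.2, 1.0, -0.1]
gripper_width: 0.0513
time: 11.25
eef_pos: [0.4848, -0.1968, 0.0385]
eef_rot: [-3.134, 0.18, 0.009]
contact_force: [-2.6, -2.1, 1.3]
gripper_width: 0.0232
time: 11.67
eef_pos: [0.4866, -0.1976, 0.1111]
eef_rot: [-3.136, 0.18, 0.002]
contact_force: [0.5, -0.2, -4.1]
gripper_width: 0.0232
t11.72 tcp [ 0.4858 -0.1972  0.1095] F [ 0.2 -0.5 -4.9] M [-0.01  0.    0.02] w0.0236 q [-0.53  0.47  1.69 -0.    0.98  1.15]
shift [ 0.0025 -0.0003  0.0695] turn [-0.06  0.2  -0.13]
```

View pics/c6.png

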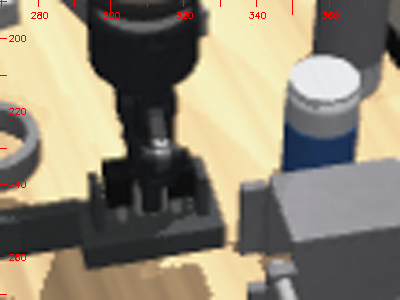

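Run:
```python
from fit import *
for n,f,(x,y,w,h),seed,thr in(("top",'pics/t4.png',(184,160,115,80),(245,203),0),("side",'pics/s4.png',(250,140,90,80),(293,172),0)):
    im=cv2.imread(f);c=im[y:y+h,x:x+w];c=cv2.resize(c,None,fx=8,fy=8,interpolation=cv2.INTER_CUBIC)
    hsv=cv2.cvtColor(c,cv2.COLOR_BGR2HSV);sx,sy=(seed[0]-x)*8,(seed[1]-y)*8
    v0=np.median(hsv[sy-16:sy+16,sx-16:sx+16].reshape(-1,3),0);print(n,'seed hsv',v0)
    m=((hsv[...,1]<60)&(abs(hsv[...,2].astype(int)-v0[2])<(30 if n=="top" else 22))).astype(np.uint8)
    m=cv2.morphologyEx(m,cv2.MORPH_OPEN,np.ones((13,13)));_,L=cv2.connectedComponents(m);m=(L==L[sy,sx]).astype(np.uint8)
    k=max(cv2.findContours(m,0,2)[0],key=cv2.contourArea)
    P=np.array([onz(n,(a+.5)/8-.5+x,(b+.5)/8-.5+y,.05)[:2] for a,b in k[:,0]])*1000
    r=cv2.minAreaRect(P.astype(np.float32));print(n,np.round(r[0],1),np.round(r[1],1),round(r[2],2))
    cv2.drawContours(c,[k],-1,(0,0,255),1);cv2.imwrite(f'pics/m_{n}.png',cv2.resize(c,(400,320)))
cv2.imwrite('pics/m.png',np.hstack([cv2.imread('pics/m_top.png'),cv2.imread('pics/m_side.png')]))
```

```text
top seed hsv [ 13.  11. 156.]
top [564.  227.9] [ 48.1 279.9] 17.04
side seed hsv [17.5 29.  77. ]
side [532.1 140.8] [390.9 197.9] 37.28
```

View pics/m.png

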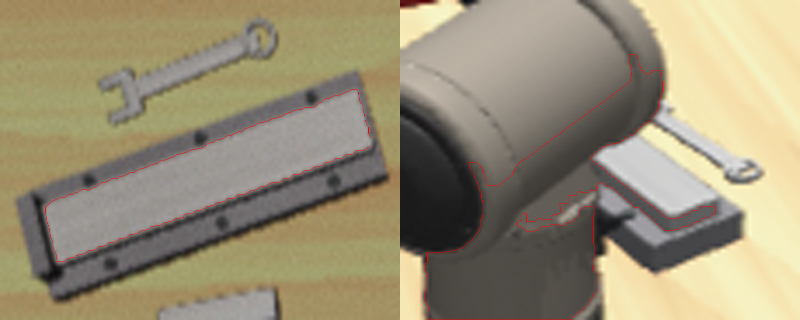

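```bash
python3 - <<'E'
from fit import *
n,x,y,w,h='side',250,140,90,80;im=cv2.imread('pics/side0.png');c=cv2.resize(im[y:y+h,x:x+w],None,fx=8,fy=8,interpolation=cv2.INTER_CUBIC)
hsv=cv2.cvtColor(c,cv2.COLOR_BGR2HSV);sx,sy=(293-x)*8,(172-y)*8
v0=np.median(hsv[sy-16:sy+16,sx-16:sx+16].reshape(-1,3),0);print(v0)
for d in(12,18,25):
    m=((hsv[...,1]<45)&(abs(hsv[...,2].astype(int)-v0[2])<d)).astype(np.uint8)
    m=cv2.morphologyEx(m,cv2.MORPH_OPEN,np.ones((13,13)));_,L=cv2.connectedComponents(m);m=(L==L[sy,sx]).astype(np.uint8)
    k=max(cv2.findContours(m,0,2)[0],key=cv2.contourArea)
    P=np.array([onz(n,(a+.5)/8-.5+x,(b+.5)/8-.5+y,.05)[:2] for a,b in k[:,0]])*1000
    r=cv2.minAreaRect(P.astype(np.float32));print(d,np.round(r[0],1),np.round(r[1],1),round(r[2],2))
E
python3 go.py .588 .140 .20 17
```

```text
[ 30.   1. 190.]
12 [563.3 225. ] [ 47.3 274. ] 17.14
18 [562.9 225.6] [ 47.7 276.1] 17.16
25 [562.6 225.9] [ 48.1 277.9] 17.16
t11.72 tcp [ 0.4858 -0.1972  0.1095] F [ 0.2 -0.5 -4.9] M [-0.01  0.    0.02] w0.0236 q [-0.53  0.47  1.69 -0.    0.98  1.15]
shift [ 0.0626 -0.3468 -0.0903] turn [-2.4000e-01  7.0000e-02 -1.1359e+02]
```

```bash
p='python3 -m pendant'
$p '0 0 -.02 0 0 0 -1;0 0 -.04 0 0 0 -1;0 0 -.06 0 0 0 -1;0 0 -.08 0 0 0 -1;0 0 -.09 0 0 0 -1' >/dev/null
$p '.004 -.02 0 0 0 -6 -1;.008 -.04 0 0 0 -12 -1;.012 -.06 0 0 0 -18 -1;.017 -.086 0 0 0 -24 -1;.017 -.086 0 0 0 -28.4 -1' >/dev/null
$p '.013 -.016 0 0 0 -6 -1;.026 -.032 0 0 0 -12 -1;.04 -.05 0 0 0 -18 -1;.055 -.067 0 0 0 -24 -1;.055 -.067 0 0 0 -28.4 -1' >/dev/null
$p '.02 -.008 0 0 0 -6 -1;.04 -.016 0 0 0 -12 -1;.06 -.024 0 0 0 -18 -1;.081 -.033 0 0 0 -24 -1;.081 -.033 0 0 0 -28.4 -1' >/dev/null
$p '.02 .002 0 0 0 -6 -1;.04 .004 0 0 0 -12 -1;.06 .006 0 0 0 -18 -1;.08 .009 0 0 0 -24 -1;.085 .009 0 0 0 -28.4 -1'
python3 go.py .5915 .1355 .130 17.08
```

```text
time: 13.8
eef_pos: [0.5874, 0.1493, 0.1938]
eef_rot: [-1.82, -2.541, -0.002]
contact_force: [-0.2, -0.4, -5.0]
gripper_width: 0.0232
t13.80 tcp [0.5874 0.1493 0.1938] F [-0.2 -0.4 -5. ] M [-0.    0.02 -0.01] w0.0232 q [ 0.12  0.53  1.34  0.01  1.29 -0.21]
shift [-0.0153 -0.      0.0636] turn [-0.47 -0.77  1.7 ]
```

```bash
p='python3 -m pendant'
$p '-.015 0 .03 -.5 -.8 1.7 -1;-.015 0 .06 -.5 -.8 1.7 -1;-.015 0 .085 -.5 -.8 1.7 -1;-.015 0 .088 -.5 -.8 1.7 -1;-.015 0 .088 -.5 -.8 1.7 -1'
python3 go.py .5915 .1355 .105 17.08
python3 - <<'E'
from h import *
s=env.get_image('side')[:,:,::-1].copy();t=env.get_image('top')[:,:,::-1].copy();cv2.imwrite('pics/s5.png',s);cv2.imwrite('pics/t5.png',t)
cv2.imwrite('pics/c7.png',np.hstack([crop(t,184,160,130,98),crop(s,250,140,110,82)]))
E
```

```text
time: 14.22
eef_pos: [0.5893, 0.1358, 0.1026]
eef_rot: [-1.864, -2.523, 0.007]
contact_force: [0.4, 0.6, -4.0]
gripper_width: 0.023
t14.22 tcp [0.5893 0.1358 0.1026] F [ 0.4  0.6 -4. ] M [0.06 0.01 0.05] w0.0230 q [ 0.1   0.61  1.46 -0.    1.08 -0.2 ]
shift [-0.001   0.002  -0.0024] turn [-0.33 -0.05 -0.  ]
```

View pics/c7.png

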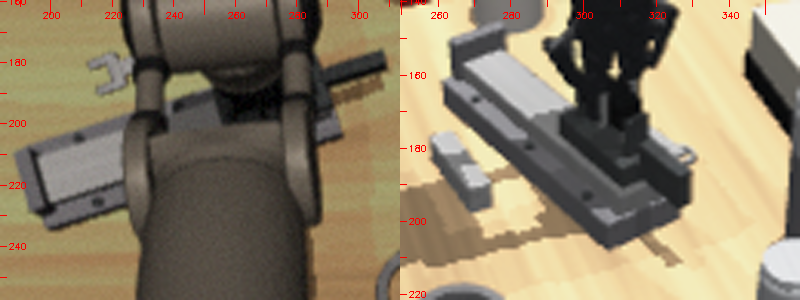

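```bash
cat > way.py <<'E'
from h import *
C=np.array([.5635,.2268]);a=np.radians(107.08);X=np.array([np.cos(a),np.sin(a)]);Y=np.array([-X[1],X[0]])
def w(p): p=np.asarray(p)[:2]-C; return np.round([p@X*1000,p@Y*1000],1)
def tcp():
    s=env.state();M=R.from_rotvec(s['eef_rot']).as_matrix();print('t%.2f'%s['time'],'way xy mm',w(s['eef_pos']),'z %.4f'%s['eef_pos'][2],'yaw',np.degrees(np.arctan2(M[1,1],M[0,1])).round(2),'tilt',(M[:2,2]*57.3).round(2),'F',s['contact_force'].round(1),'M',s['moment'].round(2))
if __name__=='__main__': tcp()
E
python3 - <<'E'
from way import *
tcp()
for p in((308.0,176),(308.8,181)): print(w(onz('top',*p,.106)))
g=cv2.imread('pics/t5.png').max(2)
for v in range(173,186):print(v,g[v,298:314].tolist())
E
```

```text
t14.32 way xy mm [-95.1  -0.5] z 0.1064 yaw 17.08 tilt [ 0.11 -0.01] F [ 1.2  0.2 -3.4] M [ 0.05 -0.04 -0.01]
[-203.5   -6.9]
[-201.2    7.6]
173 [160, 165, 159, 162, 163, 162, 165, 159, 163, 163, 163, 159, 164, 164, 160, 165]
174 [162, 163, 159, 165, 163, 164, 163, 166, 161, 161, 163, 163, 160, 162, 160, 164]
175 [162, 163, 160, 163, 164, 157, 165, 162, 163, 145, 148, 163, 164, 162, 165, 166]
176 [163, 161, 161, 164, 159, 153, 145, 136, 128, 95, 114, 159, 165, 165, 160, 161]
177 [165, 160, 151, 141, 131, 112, 93, 72, 58, 56, 80, 146, 163, 161, 159, 164]
178 [140, 131, 107, 91, 60, 53, 59, 59, 55, 53, 68, 124, 165, 160, 161, 164]
179 [86, 62, 57, 53, 53, 48, 52, 54, 56, 56, 66, 106, 163, 159, 161, 164]
180 [49, 56, 52, 56, 52, 56, 56, 58, 54, 48, 43, 85, 158, 166, 161, 155]
181 [51, 58, 56, 55, 54, 48, 45, 48, 43, 23, 21, 64, 153, 161, 164, 158]
182 [50, 56, 49, 47, 45, 40, 21, 17, 13, 15, 27, 64, 132, 158, 162, 162]
183 [41, 41, 30, 24, 18, 14, 16, 30, 42, 61, 100, 120, 138, 160, 163, 166]
184 [23, 8, 13, 14, 26, 54, 75, 97, 88, 108, 161, 164, 160, 161, 163, 164]
185 [22, 32, 53, 73, 103, 119, 118, 133, 105, 123, 161, 167, 168, 168, 161, 162]
```

```bash
p='python3 -m pendant'
$p '-.002 0 .004 0 0 0 -1;-.002 0 .008 0 0 0 -1;-.002 0 .012 0 0 0 -1;-.002 0 .014 0 0 0 -1;-.002 0 .014 0 0 0 -1'
python3 way.py
$p '0 0 .001 0 0 0 -1;0 0 .002 0 0 0 -1;0 0 .003 0 0 0 -1;0 0 .003 0 0 0 -1'
python3 way.py
```

```text
time: 14.73
eef_pos: [0.5921, 0.1341, 0.0919]
eef_rot: [1.866, 2.526, 0.001]
contact_force: [0.5, 0.7, -4.8]
gripper_width: 0.0231
t14.73 way xy mm [-97.   -0.2] z 0.0919 yaw 17.08 tilt [ 0.06 -0.01] F [ 0.5  0.7 -4.8] M [ 0.03  0.04 -0.01]
time: 15.07
eef_pos: [0.5922, 0.1341, 0.089]
eef_rot: [1.866, 2.526, 0.001]
contact_force: [0.1, -0.0, -4.7]
gripper_width: 0.0229
t15.07 way xy mm [-97.   -0.2] z 0.0890 yaw 17.08 tilt [ 0.07 -0.01] F [ 0.1 -0.  -4.7] M [-0.01  0.06  0.01]
```

```bash
p='python3 -m pendant'
$p '0 0 .001 0 0 0 -1;0 0 .002 0 0 0 -1;0 0 .002 0 0 0 -1' >/dev/null
python3 way.py
$p '0 0 .001 0 0 0 -1;0 0 .002 0 0 0 -1;0 0 .002 0 0 0 -1' >/dev/null
python3 way.py
```

```text
t15.32 way xy mm [-96.9  -0.4] z 0.0876 yaw 17.09 tilt [ 0.11 -0.  ] F [-1.1  1.5  2.3] M [-0.08  0.52 -0.1 ]
t15.57 way xy mm [-96.9  -0.4] z 0.0858 yaw 17.08 tilt [ 0.12 -0.  ] F [-2.9  0.4  4.9] M [-0.17  0.58 -0.08]
```

```bash
p='python3 -m pendant'
$p '0 0 .0015 0 0 0 -1;0 0 .003 0 0 0 -1;0 0 .004 0 0 0 -1;0 0 .004 0 0 0 -1' >/dev/null
python3 way.py
$p '0 0 .001 0 0 0 -1;0 0 .001 0 0 0 -1' >/dev/null
python3 way.py
```

```text
t15.90 way xy mm [-96.8  -0.4] z 0.0818 yaw 17.09 tilt [ 0.13 -0.  ] F [-2.9  1.3  5.4] M [-0.24  0.79 -0.07]
t16.07 way xy mm [-96.8  -0.4] z 0.0810 yaw 17.09 tilt [ 0.13 -0.  ] F [-3.6 -0.1  7. ] M [-0.26  0.87 -0.15]
```

```bash
p='python3 -m pendant'
$p '.002 0 0 0 0 0 -1;.004 0 0 0 0 0 -1;.006 0 0 0 0 0 -1;.008 0 0 0 0 0 -1;.010 0 0 0 0 0 -1' >/dev/null
python3 way.py
$p '.003 0 0 0 0 0 -1;.005 0 0 0 0 0 -1;.007 0 0 0 0 0 -1;.009 0 0 0 0 0 -1;.011 0 0 0 0 0 -1' >/dev/null
python3 way.py
$p '.003 0 0 0 0 0 -1;.005 0 0 0 0 0 -1;.007 0 0 0 0 0 -1;.009 0 0 0 0 0 -1;.011 0 0 0 0 0 -1' >/dev/null
python3 way.py
```

```text
t16.48 way xy mm [-88.8  -1.9] z 0.0819 yaw 17.11 tilt [ 0.4  -0.12] F [ 2.5 -5.6  5.8] M [-1.18 -0.03  0.09]
t16.90 way xy mm [-79.7  -3.4] z 0.0827 yaw 17.12 tilt [ 0.66 -0.22] F [ 2.3 -5.   5.9] M [-0.95 -0.03  0.13]
t17.32 way xy mm [-70.4  -4.9] z 0.0834 yaw 17.12 tilt [ 0.91 -0.3 ] F [ 2.1 -5.4  4.6] M [-0.8  -0.09  0.1 ]
```

```bash
p='python3 -m pendant'
$p '.003 -.0008 .0005 .2 .1 0 -1;.005 -.0016 .001 .3 .2 0 -1;.007 -.0024 .0014 .4 .3 0 -1;.009 -.003 .0018 .5 .4 0 -1;.011 -.0038 .0022 .6 .45 0 -1' >/dev/null
python3 way.py
$p '.003 -.0008 .0005 .2 .1 0 -1;.005 -.0016 .001 .3 .2 0 -1;.007 -.0024 .0014 .4 .3 0 -1;.009 -.003 .0018 .5 .4 0 -1;.011 -.0034 .0020 .6 .45 0 -1' >/dev/null
python3 way.py
```

```text
t17.73 way xy mm [-61.3  -3.5] z 0.0821 yaw 17.13 tilt [ 0.56 -0.11] F [ 3.2 -5.1  5.5] M [-0.94 -0.4   0.06]
t18.15 way xy mm [-52.4  -2.3] z 0.0813 yaw 17.15 tilt [0.22 0.05] F [ 3.4 -4.6  6.4] M [-1.3  -0.42  0.14]
```

```bash
p='python3 -m pendant'
$p '.003 -.0008 .0003 .1 .05 0 -1;.005 -.0016 .0005 .2 .1 0 -1;.007 -.0024 .0007 .3 .1 0 -1;.009 -.003 .0009 .35 .15 0 -1;.011 -.0034 .0011 .4 .2 0 -1' >/dev/null
python3 way.py
$p '.003 -.0008 .0003 .1 .05 0 -1;.005 -.0014 .0005 .15 .1 0 -1;.007 -.002 .0006 .2 .1 0 -1;.009 -.0025 .0008 .25 .15 0 -1;.011 -.0028 .001 .3 .2 0 -1' >/dev/null
python3 way.py
$p '.003 -.0006 .0003 .1 .05 0 -1;.005 -.0012 .0005 .15 .1 0 -1;.007 -.0016 .0006 .2 .1 0 -1;.009 -.002 .0008 .25 .15 0 -1;.011 -.0022 .0009 .25 .2 0 -1' >/dev/null
python3 way.py
```

```text
t18.57 way xy mm [-43.3  -1.1] z 0.0814 yaw 17.17 tilt [0.13 0.04] F [ 2.  -5.3  5.9] M [-1.33 -0.45  0.08]
t18.98 way xy mm [-34.3  -0.3] z 0.0814 yaw 17.19 tilt [0.12 0.05] F [ 3.2 -4.9  6.4] M [-1.31 -0.35  0.08]
t19.40 way xy mm [-25.3  -0. ] z 0.0816 yaw 17.22 tilt [0.13 0.07] F [ 2.3 -4.8  7. ] M [-1.37 -0.26  0.07]
```

```bash
p='python3 -m pendant'
$p '.003 -.0006 .0003 .1 .05 .1 -1;.005 -.001 .0006 .15 .1 .1 -1;.007 -.0014 .0008 .2 .1 .1 -1;.009 -.0017 .001 .25 .15 .1 -1;.011 -.0019 .0012 .25 .2 .1 -1' >/dev/null
python3 way.py
$p '.003 -.0006 .0003 .1 .05 .1 -1;.005 -.001 .0006 .15 .1 .1 -1;.007 -.0014 .0008 .2 .1 .1 -1;.009 -.0017 .001 .25 .15 .1 -1;.011 -.0019 .0012 .25 .2 .1 -1' >/dev/null
python3 way.py
$p '.003 -.0006 .0003 .1 .05 .1 -1;.005 -.001 .0006 .15 .1 .1 -1;.007 -.0014 .0008 .2 .1 .1 -1;.009 -.0017 .001 .25 .15 .1 -1;.011 -.0019 .0012 .25 .2 .1 -1' >/dev/null
python3 way.py
$p '.003 -.0006 .0003 .1 .05 .1 -1;.005 -.001 .0006 .15 .1 .1 -1;.007 -.0014 .0008 .2 .1 .1 -1;.009 -.0017 .001 .25 .15 .1 -1;.011 -.0019 .0012 .25 .2 .1 -1' >/dev/null
python3 way.py
```

```text
t19.82 way xy mm [-16.1   0. ] z 0.0814 yaw 17.15 tilt [0.13 0.09] F [ 2.1 -5.1  6. ] M [-1.41 -0.29  0.15]
t20.23 way xy mm [-7.1  0.1] z 0.0811 yaw 17.07 tilt [0.13 0.11] F [ 2.1 -5.9  6.2] M [-1.43 -0.33  0.13]
t20.65 way xy mm [2.  0.1] z 0.0810 yaw 17.0 tilt [0.13 0.14] F [ 2.2 -5.3  5.9] M [-1.49 -0.32  0.14]
t21.07 way xy mm [11.1  0.1] z 0.0808 yaw 16.93 tilt [0.12 0.16] F [ 2.3 -5.   6.1] M [-1.53 -0.25  0.13]
```

```bash
p='python3 -m pendant'
$p '.003 -.0006 .0003 .1 .05 -.05 -1;.005 -.001 .0005 .15 .05 -.05 -1;.007 -.0014 .0007 .2 .1 -.05 -1;.009 -.0017 .0009 .25 .1 -.05 -1;.011 -.0019 .001 .25 .1 -.05 -1' >/dev/null
python3 way.py
$p '.003 -.0006 .0003 .1 .05 -.05 -1;.005 -.001 .0005 .15 .05 -.05 -1;.007 -.0014 .0007 .2 .1 -.05 -1;.009 -.0017 .0009 .25 .1 -.05 -1;.011 -.0019 .001 .25 .1 -.05 -1' >/dev/null
python3 way.py
$p '.003 -.0006 .0003 .1 .05 0 -1;.005 -.001 .0005 .15 .05 0 -1;.007 -.0014 .0007 .2 .1 0 -1;.009 -.0017 .0009 .25 .1 0 -1;.011 -.0019 .001 .25 .1 0 -1' >/dev/null
python3 way.py
$p '.003 -.0006 .0003 .1 .05 0 -1;.005 -.001 .0005 .15 .05 0 -1;.007 -.0014 .0007 .2 .1 0 -1;.009 -.0017 .0009 .25 .1 0 -1;.011 -.0019 .001 .25 .1 0 -1' >/dev/null
python3 way.py
```

```text
t21.48 way xy mm [20.2  0.1] z 0.0808 yaw 17.0 tilt [0.14 0.09] F [ 2.2 -5.7  6.5] M [-1.43 -0.28  0.13]
t21.90 way xy mm [29.4  0.1] z 0.0808 yaw 17.08 tilt [0.17 0.03] F [ 2.3 -5.6  5.8] M [-1.36 -0.3   0.13]
t22.32 way xy mm [38.6  0.2] z 0.0807 yaw 17.09 tilt [ 0.18 -0.02] F [ 1.6 -6.2  6.8] M [-1.31 -0.29  0.16]
t22.73 way xy mm [47.8  0.2] z 0.0807 yaw 17.11 tilt [ 0.19 -0.07] F [ 2.5 -6.   6.1] M [-1.27 -0.24  0.12]
```

```bash
p='python3 -m pendant'
$p '.003 -.0006 .0003 .1 .05 0 -1;.005 -.001 .0005 .15 .1 0 -1;.007 -.0014 .0007 .2 .1 0 -1;.009 -.0017 .0009 .25 .15 0 -1;.011 -.0019 .001 .25 .15 0 -1' >/dev/null
python3 way.py
$p '.003 -.0006 .0003 .1 .05 0 -1;.005 -.001 .0005 .15 .1 0 -1;.007 -.0014 .0007 .2 .1 0 -1;.009 -.0017 .0009 .25 .15 0 -1;.011 -.0019 .001 .25 .15 0 -1' >/dev/null
python3 way.py
$p '.003 -.0006 .0003 .1 .05 0 -1;.005 -.001 .0005 .15 .1 0 -1;.007 -.0014 .0007 .2 .1 0 -1;.009 -.0017 .0009 .25 .15 0 -1;.011 -.0019 .001 .25 .15 0 -1' >/dev/null
python3 way.py
```

```text
t23.15 way xy mm [57.   0.2] z 0.0806 yaw 17.13 tilt [ 0.18 -0.07] F [ 2.  -6.3  6.2] M [-1.27 -0.21  0.06]
t23.57 way xy mm [66.3  0.3] z 0.0806 yaw 17.14 tilt [ 0.18 -0.07] F [ 1.9 -6.1  6.2] M [-1.26 -0.28  0.15]
t23.98 way xy mm [75.6  0.4] z 0.0805 yaw 17.16 tilt [ 0.16 -0.06] F [ 2.6 -5.3  7.3] M [-1.32 -0.26  0.16]
```

```bash
p='python3 -m pendant'
$p '.003 -.0003 .0003 .05 .05 0 -1;.0042 -.0006 .0005 .1 .05 0 -1;.0054 -.0008 .0006 .1 .1 0 -1' >/dev/null
python3 way.py
$p '.0025 -.0003 .0003 .05 .05 0 -1;.0035 -.0005 .0004 .1 .05 0 -1' >/dev/null
python3 way.py
```

```text
t24.23 way xy mm [79.3 -0.3] z 0.0807 yaw 17.18 tilt [ 0.26 -0.07] F [ 2.2 -6.3  6.5] M [-1.3  -0.18  0.11]
t24.40 way xy mm [81.2 -1. ] z 0.0810 yaw 17.19 tilt [ 0.33 -0.14] F [ 1.2 -5.8  6.8] M [-1.23  0.02  0.11]
```

```bash
p='python3 -m pendant'
$p '.0022 -.001 .0005 .1 .1 0 -1;.0030 -.0015 .0008 .2 .1 0 -1' >/dev/null
python3 way.py
$p '.002 -.001 .0005 .1 .1 0 -1' >/dev/null
python3 way.py
$p '.002 -.001 .0005 .1 .1 0 -1' >/dev/null
python3 way.py
```

```text
t24.57 way xy mm [82.5 -1. ] z 0.0810 yaw 17.21 tilt [ 0.34 -0.18] F [ 2.7 -6.   6.7] M [-1.06 -0.19  0.12]
t24.65 way xy mm [82.9 -1.1] z 0.0811 yaw 17.22 tilt [ 0.38 -0.19] F [ 0.6 -5.7  6.6] M [-1.12  0.27  0.09]
t24.73 way xy mm [83.3 -1.2] z 0.0812 yaw 17.23 tilt [ 0.41 -0.21] F [ 0.1 -6.   6.5] M [-1.14  0.16  0.08]
```

```bash
p='python3 -m pendant'
$p '.0025 -.001 .0006 .2 .1 0 -1;.0032 -.0015 .0008 .2 .1 0 -1' >/dev/null
python3 way.py
$p '.0025 -.001 .0006 .2 .1 0 -1' >/dev/null
python3 way.py
$p '.0025 -.001 .0006 .2 .1 0 -1' >/dev/null
python3 way.py
```

```text
t24.90 way xy mm [84.9 -1.3] z 0.0812 yaw 17.24 tilt [ 0.42 -0.23] F [ 2.8 -5.5  6. ] M [-1.06 -0.2   0.12]
t24.98 way xy mm [85.7 -1.5] z 0.0812 yaw 17.24 tilt [ 0.38 -0.27] F [ 0.7 -5.8  5.6] M [-1.09  0.2   0.1 ]
t25.07 way xy mm [86.6 -1.7] z 0.0813 yaw 17.25 tilt [ 0.33 -0.31] F [ 0.5 -5.5  7. ] M [-1.03  0.14  0.12]
```

```bash
p='python3 -m pendant'
$p '.0022 -.001 .0006 .2 .1 0 -1' >/dev/null
python3 way.py
$p '.0022 -.001 .0006 .2 .1 0 -1' >/dev/null
python3 way.py
$p '.002 -.001 .0006 .2 .1 0 -1' >/dev/null
python3 way.py
```

```text
t25.15 way xy mm [86.9 -1.7] z 0.0813 yaw 17.26 tilt [ 0.28 -0.39] F [ 0.3 -9.9  4.7] M [-1.52  0.04  0.03]
t25.23 way xy mm [86.9 -1.8] z 0.0812 yaw 17.26 tilt [ 0.22 -0.49] F [ 0.9 -9.4  5.9] M [-1.41  0.05  0.08]
t25.32 way xy mm [86.8 -1.8] z 0.0812 yaw 17.26 tilt [ 0.16 -0.57] F [ 1.3 -7.2  6.4] M [-1.    0.07  0.11]
```

```bash
p='python3 -m pendant'
$p '0 0 -.0015 0 0 0 -1;0 0 -.003 0 0 0 -1;0 0 -.0045 0 0 0 -1;0 0 -.0055 0 0 0 -1;0 0 -.0055 0 0 0 -1' >/dev/null
python3 way.py
$p '0 0 0 0 0 0 -.4;0 0 0 0 0 0 -.2;0 0 0 0 0 0 0;0 0 0 0 0 0 0;0 0 0 0 0 0 0'
python3 way.py
$p '0 0 -.03 0 0 0 0;0 0 -.06 0 0 0 0;0 0 -.1 0 0 0 0;0 0 -.14 0 0 0 0;0 0 -.14 0 0 0 0'
python3 go.py .35 .25 .25 17
```

```text
t25.73 way xy mm [86.6 -2.1] z 0.0868 yaw 17.26 tilt [ 0.2  -0.58] F [-0.2 -2.4  3.1] M [-0.26  0.35  0.1 ]
time: 26.15
eef_pos: [0.5401, 0.3103, 0.0866]
eef_rot: [1.858, 2.523, -0.009]
contact_force: [-1.1, 0.9, -0.1]
gripper_width: 0.0427
t26.15 way xy mm [86.7 -2.1] z 0.0866 yaw 17.27 tilt [ 0.2  -0.58] F [-1.1  0.9 -0.1] M [ 0.03 -0.01  0.02]
time: 26.57
eef_pos: [0.5428, 0.3133, 0.2358]
eef_rot: [1.853, 2.517, 0.011]
contact_force: [0.7, 0.4, 1.5]
gripper_width: 0.0426
t26.57 tcp [0.5428 0.3133 0.2358] F [0.7 0.4 1.5] M [ 0.02 -0.02  0.02] w0.0426 q [ 0.41  0.52  1.23 -0.01  1.38  0.11]
shift [-0.0033 -0.2026 -0.0173] turn [0.89 0.51 0.28]
```

Released cleanly. I'll back the arm away towards the base and look.

```bash
p='python3 -m pendant'
$p '0 -.04 0 0 0 0 0;0 -.08 0 0 0 0 0;0 -.12 -.02 0 0 0 0;0 -.16 -.02 0 0 0 0;0 -.2 -.02 0 0 0 0'
$p '.08 0 0 0 0 0 0;.08 0 0 0 0 0 0;.08 0 0 0 0 0 0;.08 0 0 0 0 0 0' >/dev/null
python3 - <<'E'
from h import *
s=env.get_image('side')[:,:,::-1].copy();t=env.get_image('top')[:,:,::-1].copy();cv2.imwrite('pics/s6.png',s);cv2.imwrite('pics/t6.png',t)
cv2.imwrite('pics/c8.png',np.vstack([np.hstack([crop(t,180,160,120,90),crop(s,250,135,90,68)]),np.hstack([crop(t,300,110,160,120),crop(s,250,130,190,142)])]))
E
```

```text
time: 26.98
eef_pos: [0.3502, 0.2536, 0.2532]
eef_rot: [1.852, 2.516, 0.015]
contact_force: [-1.3, 0.5, 0.3]
gripper_width: 0.0426
```

View pics/c8.png

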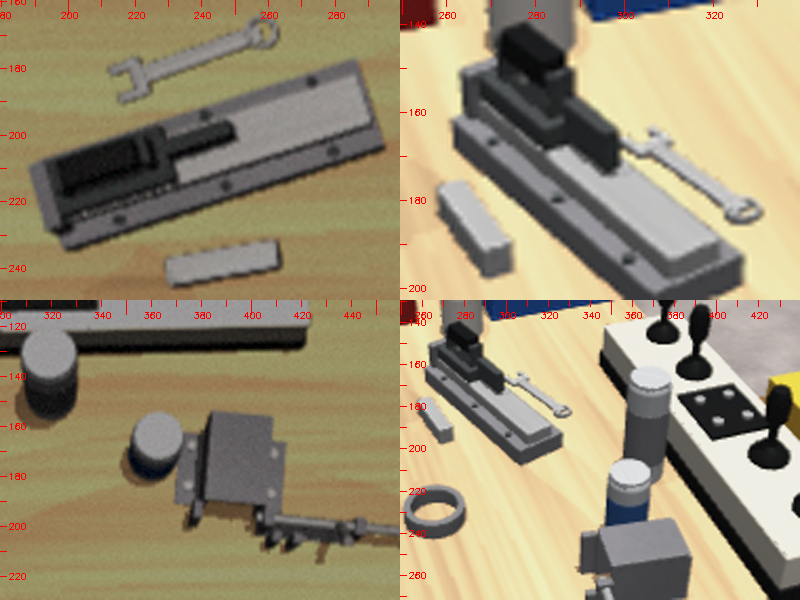

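Run:
```python
from h import *
a=cv2.imread('pics/top0.png');b=cv2.imread('pics/t6.png')
for k,(x,y,w,h) in dict(tall=(303,115,32,45),short=(350,152,22,32),par=(226,228,42,20),wrench=(208,160,60,32),tape=(302,237,38,38),mug=(120,180,48,35),jar=(472,168,42,36)).items():
    T=a[y:y+h,x:x+w];r=cv2.matchTemplate(b[y-5:y+h+5,x-5:x+w+5],T,cv2.TM_CCOEFF_NORMED);_,v,_,l=cv2.minMaxLoc(r);print(k,round(v,3),l[0]-5,l[1]-5)
print(env.state()['contact_force'].round(1),env.hand_in())
```

```text
tall 0.998 0 0
short 0.997 0 0
par 0.985 0 0
wrench 0.973 0 0
tape 0.983 0 0
mug 0.997 0 0
jar 0.994 0 0
the job is handed in; nothing more can be done
[ 0.1 -0.5 -0.4] None
```

The job is done and handed in at about 27 s of the 72 s allowed. I lifted the handle clear of the notch and drew the bolt about 60 mm to its end stop. Then I pulled the block out by its tail, set it down, let go and took it again by the black bar. I lapped the strip in one stroke of about 22 mm/s, slowing to about 10 mm/s near the stop, then let go and backed the arm off.

**Stroke:**
- **Start:** by my measurements the stroke began with the block's rear 3–5 mm off the open end. I read "level with the open end" as the block's rear edge.
- **Press:** the press stayed between about 4 and 7 mm of its 14 mm. It was lightest, about 4.2 mm, early on, because the tool drifted up by 2.4 mm.
- **Sideways drift:** the tool also drifted 4.9 mm sideways early on. I corrected both drifts without stopping, and it ended 1.8 mm off centre.
- **At the stop:** contact came at a force jump of about 4 N, 3–4 mm later than the camera estimate. The block's front is therefore touching the stop rather than just short of it.

**Last checks:** the final pictures show the block standing on the strip against the stop, in line and with its tail trailing, with the bolt still drawn. All seven bystanders matched their starting positions with 0 pixels of shift, and the tool was touching nothing (force about 0 N).

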